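# Pry the retaining ring off a peristaltic pump's rotor shaft

## Task

The pump head lies on its back with its cover off so that the rotor can be changed. Take the hooked pick from its rest, feel its tip down the keyway behind the retaining ring, and pry the ring out of its groove and off the shaft. Press and pull gently, do not touch the ring or bump the pump with the gripper, and leave the other things alone. The ring must end up lying flat on the rotor face, wholly clear of the shaft, with the pick laid back in its rest.

Things in the scene. Friction and masses are not known exactly. Their poses are not given: they have to be found in the camera images.
- pump: peristaltic pump head fixed on its back: grey square housing 180 x 180 mm, 68 mm high, and in its round well a black rotor plate of 122 mm diameter whose flat face is 78 mm above the worktop, with the steel shaft upright in its middle. Origin: below the shaft, on the worktop; z up; -x is the side with the shaft's keyway (roughly towards the robot)
- shaft_center (a point): point on the shaft's axis at the height of the rotor face (78 mm up), axes as the pump's. The shaft is 30 mm in diameter, its end 11 mm above the face. Its groove is 24 mm in diameter and reaches from the face to 3.2 mm above it
- keyway (a point): top edge of the keyway's floor, at the shaft's end, in the middle of the keyway's width; axes as the pump's. The keyway is 8 mm wide, its upright floor is 11 mm from the shaft's axis and looks to -x; it is open upwards and to -x and runs down to the groove
- ring: steel retaining ring lying in the groove on the rotor face: C-shaped, 43 mm across, 2.5 mm thick. Origin: centre of its circle, at its underside; z up. Its closed back points to -x, its mouth to +x. Dragged to -x its springy arms spread: it needs 4 to 10 N, snaps loose after about 10 mm, then slides freely; it is wholly off the shaft when its centre is 24 mm from the axis
- ring_notch (a point): top edge of the pry notch (9 mm wide) in the inner edge of the ring's back, 15 mm from its centre; the back is 6.5 mm broad here; axes as the ring's. The notch faces the keyway within 5 degrees: together they leave a well 4 mm long and 8 mm wide, straight down to the rotor face, for the pick's tip
- pick: hooked pick, 55 to 90 g: black flat-sided handle 100 mm long, 14 mm wide, 16 mm high; origin at the handle's middle, x along it to the hook, z up as it lies in the rest. The steel hook is clamped in a collet at the +x end, drawn out differently each time: its leg is 64 to 76 mm from the origin, points down (-z) and ends 36 mm below the handle's axis, 3 mm thick (5 mm above z = -24 mm)
- rest: aluminium rest fixed to the worktop, base 120 x 50 mm, 4 mm thick; origin under its centre; x along its length. Uprights at x = -38 and +38 mm, 6 mm thick, 62 mm high, each with a slot 17 mm wide (34 mm at the top), floor 40 mm up. The pick lies in both, hook beyond the +x end, handle's axis 48 mm up, its middle within 4 mm of the rest's
- bottle: bystander: amber bottle with black cap, 72 mm in diameter, 150 mm high, origin under its centre
- beaker: bystander: glass beaker, 68 mm in diameter, 85 mm high, origin under its centre
- spare_roller: bystander: white spare roller standing on end, 26 mm in diameter, 38 mm high, origin under its centre
- screwdriver: bystander: screwdriver lying on the worktop, origin under its middle
There are look-alikes about, which are no part of the job. Of the things that look like the pick, the smallest one is meant.

How it is judged:
By the outcome, as a careful person would: the job done as asked, in the order asked, and still so for the second after the job is handed in, with the robot touching nothing.
It also fails if it takes over 53 s, if anything falls off the work surface, if the arm or the gripper's body presses on something with over 40 N, if the wrist force passes 120 N, or if a joint passes its speed limit or range.

## Robot

A 6-joint arm with a two-finger parallel gripper is mounted at the origin on the work surface. World frame = base frame: x ahead of the robot, y to its left, z up, the work surface at z = 0. Lengths are in m, angles in rad, forces in N, time in s.
With the tool pointing down it reaches from about 0.275 to 0.975 m from the base axis. Payload 8.4 kg.
Tool frame: the origin (TCP) lies at the centre of the arm's flange, where the gripper is bolted on; the fingertips stand 190 mm ahead of it and the grasp point (between the pads) lies 171 mm ahead of it; z points along the fingers, x is the direction in which the jaws open and shut, and the axes are right-handed (so a half turn about z gives the same grasp; the last joint's range is limited). The gripper opens to 92 mm and grips with 3 to 60 N. Pads are 20 mm wide; open, the fingers measure 128 mm over their backs; the gripper's body (75 mm by 189 mm) begins 69 mm behind the grasp point.
Start: joints at [-1.104, 0.353, 1.633, -0, 1.155, -0.002], TCP at [0.282, -0.558, 0.405] pointing down, gripper open.
Joint ranges: [-2.63, 2.63], [-0.92, 2.1], [0.06, 2.66], [-1.3, 4.44], [0, 2.69], [-3.02, 3.02]. Speed limits (rad/s): [2.22, 2.22, 2.79, 3.14, 3.14, 3.14].

## Interface

Orientations are given as a rotation vector (axis times angle).
In Python, from bench import get_obs, vision, ctrl gives the robot as it stands.
- The arm moves only by the shell command python3 -m crank 'ROWS' [OPENING] [FORCE]. ROWS is JSON, a list of rows, each a list of 2 entries, a list of its own where there are three numbers: the shift along the world's x, y, z in m, then the turn about the world's z in rad. In form: [[[dx, dy, dz], turn], ...]. A call has 1 to 12 rows; each row is the pose to reach, as a shift and turn from the pose commanded when the call began; what a row does not reach only later rows make up. A row lasts 1/10 s, in which the tool goes at most 50 mm and 8.59 degrees, less where a joint would pass 70% of its speed; a pose out of reach is approached as far as the arm can. A call with a gripper value outside its range is refused whole. OPENING is the opening, from 0 (shut) to 1 (fully open), set as the call begins (- or left out, the last holds). The fingers move at their own pace and stop on an object; FORCE is the grip in N (left out, the last holds). Time passes only in rows, so rows that repeat a pose let the fingers close. It gives the time, the measured TCP pose, the force and the opening at its end, in the units of the state.
- get_obs(): the state, without advancing time (a new reading comes with each control period).
- vision.capture(name): name is "scene" or "top"; returns the picture (384x512x3 uint8, red, green, blue); there is no depth.
- vision.get_calibration(name): a dict with "vertical_fov" (degrees; the focal length in pixels is half the picture's height over the tangent of half this angle, whatever the lens; pixels are square), "cx", "cy" (the principal point, pixels), "dist" ([k1, k2, p1, p2, k3] as OpenCV has them; the pictures are not rectified), "extrinsics" (4x4, takes a point from world to camera coordinates). Camera axes: x right, y down, z forward; pixel columns grow to the right and rows downward; lengths in m; the calibration is good to about 2 mm. A picture is of the moment at which its call begins. get_calibration takes no time and is no camera call.
- ctrl.close_job(): hands the job in, once; it reports no verdict.
Trained networks look in the newest picture that a camera, given by its name, has taken for a name from the list of things; names that differ only in an ending like _2 or _b are one class to them, and where a whole thing is asked for, a point or a joint stands for the part that bears it (a point fixed in the world has none). Each returns a list of dicts, best first, with "p" (0 to 1); they miss things now and then, are a little off and sometimes report something else, mostly with a low value. They report only what shows in the picture. A call takes as long as a camera call. They do not tell look-alikes from the thing itself.
- vision.spot_in(camera, name): "rect" ([left, top, right, bottom] in pixels, round what is visible of it).
- vision.silhouettes(camera, name): "region" (384x512 bool, what is visible of it) and "rect" ([left, top, right, bottom] in pixels, round what is visible of it).
The state is a dict: "t": time; "joints": joint angles; "qvel": joint speeds; "effort": joint torques, N m; "tcp_pos": TCP position; "orientation": TCP orientation; "ft_force": force on the tool from outside, world axes, zero at the start; "moment": the same for the moment, N m; "width": opening from 0.0 (shut) to 1.0 (fully open).
Only numpy, scipy, OpenCV 4.12 (cv2) and the standard library are available. Lean on these libraries where they do the work, as an engineer would, in place of code of your own. Each camera call takes 0.05 s, during which the arm holds its last target. There are 200 camera calls.

## Working session

There is one attempt and no reset: what is moved stays moved. The work goes in short steps, Python scripts to look and compute and a shell command to move; the robot and the scene stay as the last step left them, time stands still between calls to the robot, and variables do not carry over. Pictures are saved under pics/ and viewed, about 8 in all and at most 12, crops included, and the job is handed in when it is done.

```bash
mkdir -p pics; ls; python3 - <<'E'
from bench import get_obs, vision
import cv2, numpy as np
o=get_obs(); print(o)
for c in ("scene","top"):
    im=vision.capture(c); cv2.imwrite(f"pics/{c}0.png",im[:,:,::-1])
    k=vision.get_calibration(c); print(c,{a:(np.round(np.array(b),4).tolist()) for a,b in k.items()})
    for n in ("pump","ring","pick","rest","shaft_center"):
        print(n,[(round(d["p"],2),np.round(d["rect"]).astype(int).tolist()) for d in vision.spot_in(c,n)[:4]])
im=np.hstack([cv2.imread("pics/scene0.png"),cv2.imread("pics/top0.png")])
E
```

```text
pics
{'t': 0.0, 'joints': array([-1.10439067e+00,  3.53675819e-01,  1.63411822e+00,  2.93434837e-05,
        1.15516223e+00, -2.38944710e-03]), 'qvel': array([-7.28631462e-06, -5.28001079e-04, -2.34069147e-03,  1.66688291e-04,
        2.33272827e-04,  9.91538310e-04]), 'effort': array([ 2.46086325e-03, -5.93829095e+01, -3.34216690e+01,  6.99859299e-02,
        2.33842194e-02, -1.20517266e-04]), 'tcp_pos': array([ 0.28229376, -0.55737014,  0.40395303]), 'orientation': array([-2.67600010e+00,  1.64437790e+00,  1.79968553e-03]), 'ft_force': array([-0.47176873,  0.2769897 ,  0.00910013]), 'moment': array([ 0.03214277, -0.02868154, -0.03588441]), 'width': 0.9953968097475877}
scene {'vertical_fov': 49.438, 'cx': 256.4027, 'cy': 187.1082, 'dist': [-0.1511, 0.0, 0.0, 0.0, 0.0], 'extrinsics': [[0.6117, 0.7908, 0.0191, -0.3434], [0.5041, -0.371, -0.7799, -0.2304], [-0.6097, 0.4867, -0.6256, 1.5886], [0.0, 0.0, 0.0, 1.0]]}
pump [(0.96, [244, 149, 329, 212])]
ring []
pick [(0.69, [118, 183, 140, 221]), (0.65, [181, 202, 200, 228]), (0.65, [143, 228, 160, 281])]
rest [(0.82, [175, 198, 206, 238])]
shaft_center [(0.81, [245, 156, 328, 215])]
top {'vertical_fov': 47.486, 'cx': 254.1231, 'cy': 192.3029, 'dist': [0.0417, 0.0, 0.0, 0.0, 0.0], 'extrinsics': [[-0.043, -0.9991, 0.0057, -0.0041], [-0.9728, 0.0406, -0.2279, 0.562], [0.2274, -0.0153, -0.9737, 0.9753], [0.0, 0.0, 0.0, 1.0]]}
pump [(0.76, [149, 144, 252, 250])]
ring [(0.7, [322, 186, 332, 235])]
pick [(0.85, [345, 256, 399, 320]), (0.75, [323, 189, 334, 232]), (0.57, [372, 166, 389, 226])]
rest [(0.67, [309, 192, 340, 236])]
shaft_center [(0.61, [148, 148, 247, 250]), (0.41, [322, 184, 334, 235])]
```

View pics/scene0.png

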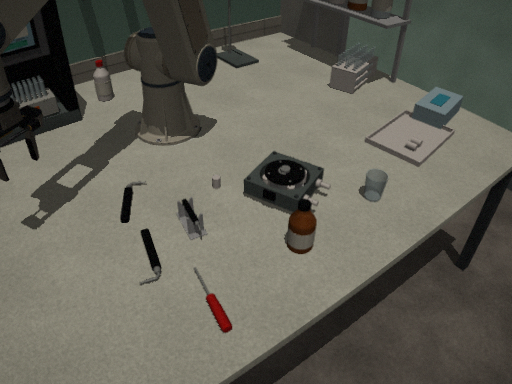

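View pics/top0.png

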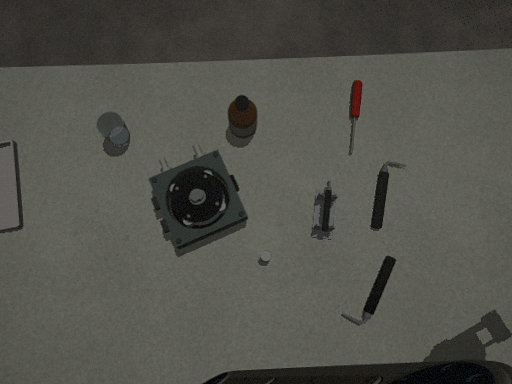

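The scene view shows the pick in the rest near (190,215) and the pump near (285,180). In the top view the rest is at (326,212), with the hook end towards the top near (327,183), and the pump is centred at (197,197). The two larger picks lying loose are the look-alikes. Next I'll zoom in and take measurements.

```bash
cat > h.py <<'E'
import numpy as np, cv2
from bench import get_obs, vision
def K(c):
    k=vision.get_calibration(c); f=192/np.tan(np.radians(k["vertical_fov"])/2)
    return np.array([[f,0,k["cx"]],[0,f,k["cy"]],[0,0,1]]),np.array(k["dist"],float),np.array(k["extrinsics"],float)
def back(c,uv,z):
    M,d,E=K(c); n=cv2.undistortPoints(np.array(uv,float).reshape(-1,1,2),M,d)[:,0]
    R=E[:3,:3];o=-R.T@E[:3,3]; r=np.c_[n,np.ones(len(n))]@R
    return o+r*((z-o[2])/r[:,2])[:,None]
def proj(c,P):
    M,d,E=K(c); return cv2.projectPoints(np.array(P,float).reshape(-1,3),cv2.Rodrigues(E[:3,:3])[0],E[:3,3],M,d)[0][:,0]
def crop(im,x,y,w,h,s,g=1.8):
    a=cv2.resize(im[y:y+h,x:x+w,::-1],None,fx=s,fy=s,interpolation=cv2.INTER_CUBIC)
    return (255*(a/255.)**(1/g)).astype(np.uint8)
E
python3 - <<'E'
from h import *
t=vision.capture("top"); 
a=crop(t,140,140,112,112,5); b=crop(t,305,175,45,70,8)
cv2.imwrite("pics/z1.png",np.hstack([a[:560],np.pad(b[:,:240],((0,0),(0,0),(0,0)))]))
for n in ("pump","rest","pick","screwdriver","bottle","beaker","spare_roller"):
  for d in vision.silhouettes("top",n)[:3]:
    m=d["region"]; c=cv2.minAreaRect(np.argwhere(m)[:,::-1].astype(np.float32)); print(n,round(d["p"],2),m.sum(),c)
E
```

```text
pump 0.94 6266 ((194.56895446777344, 193.6724090576172), (91.17640686035156, 86.34832763671875), 68.19859313964844)
rest 0.71 666 ((324.33660888671875, 214.63368225097656), (21.890817642211914, 46.5677375793457), 5.710593223571777)
pick 0.81 787 ((374.9691467285156, 290.916015625), (21.658145904541016, 74.6312255859375), 34.85445785522461)
pick 0.79 606 ((381.4241027832031, 193.61996459960938), (16.54946517944336, 67.6263656616211), 16.782644271850586)
pick 0.74 274 ((326.9360656738281, 206.99380493164062), (6.357397079467773, 48.1620979309082), 5.52754020690918)
screwdriver 0.72 519 ((354.29644775390625, 116.45147705078125), (10.905131340026855, 73.37742614746094), 3.945185899734497)
bottle 0.89 1038 ((243.0, 117.0), (42.0, 30.0), 90.0)
bottle 0.38 327 ((327.2626647949219, 206.52317810058594), (7.412377834320068, 49.33772659301758), 5.04245138168335)
beaker 0.59 874 ((113.75000762939453, 127.75000762939453), (38.890872955322266, 26.870054244995117), 45.0)
```

View pics/z1.png

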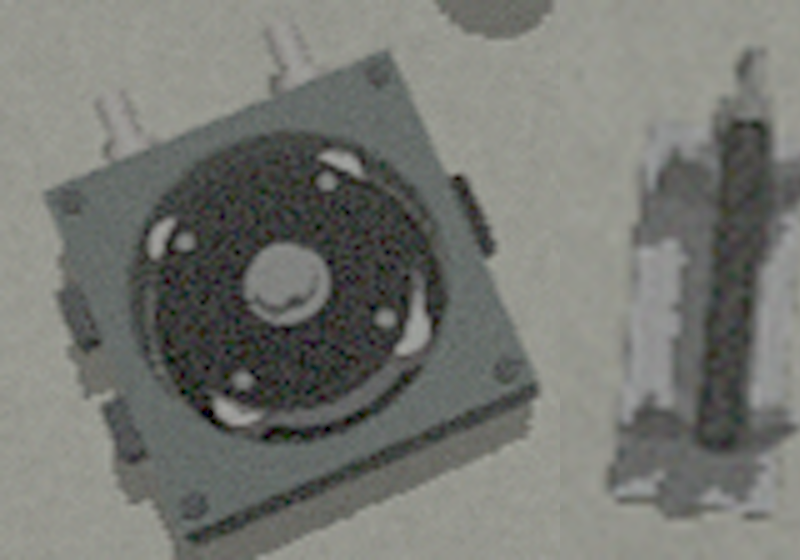

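The top crop shows the pump housing with corners near (149.6,178), (217.6,150.4), (247.4,216.6) and (178,247), and the shaft at about (197,197). The pick handle runs from (324.6,230.9) to (328.1,190.6), with its hook elbow at about (329,182).

```bash
python3 - <<'E'
from h import *
np.set_printoptions(precision=4,suppress=True)
M,d,E=K("top"); print("cam",-E[:3,:3].T@E[:3,3])
c=back("top",[(149.6,178),(217.6,150.4),(247.4,216.6),(178,247)],.068); print(c,c.mean(0))
e=lambda a,b:(np.linalg.norm(a-b),np.degrees(np.arctan2(*(a-b)[1::-1])))
print(e(c[0],c[3]),e(c[1],c[2]),e(c[0],c[1]),e(c[3],c[2]))
p=back("top",[(328.1,190.6),(324.6,230.9)],.056); print(p,p.mean(0),e(p[0],p[1]))
print("elbow",back("top",[(329.2,181.9)],.05), "rest",back("top",[(324.3,214.6)],.02))
# scene refinement: crop
s=vision.capture("scene")
a=crop(s,170,185,45,60,9); b=crop(s,240,140,95,80,5)
cv2.imwrite("pics/z2.png",np.hstack([a[:400],b[:400]]) if 0 else np.hstack([a[:540,:325],np.pad(b,((0,140),(0,0),(0,0)))]))
for q in ([c.mean(0)],): print(proj("scene",q),proj("top",q))
E
```

```text
cam [ 0.3248 -0.012   1.0777]
[[ 0.606   0.2197  0.068 ]
 [ 0.6686  0.0562  0.068 ]
 [ 0.5028 -0.0096  0.068 ]
 [ 0.4387  0.1527  0.068 ]] [0.554  0.1047 0.068 ]
(np.float64(0.18015748227741718), np.float64(21.817856078195067)) (np.float64(0.17844371359145592), np.float64(21.647942394308643)) (np.float64(0.17507214181199163), np.float64(110.97788333037352)) (np.float64(0.17452622445590318), np.float64(111.53816124206243))
[[ 0.5602 -0.2061  0.056 ]
 [ 0.4632 -0.1898  0.056 ]] [ 0.5117 -0.1979  0.056 ] (np.float64(0.0982822588966078), np.float64(-9.505819975279955))
elbow [[ 0.5831 -0.2116  0.05  ]] rest [[ 0.5084 -0.1986  0.02  ]]
[[282.7765 172.8585]] [[198.2389 197.2717]]
```

View pics/z2.png

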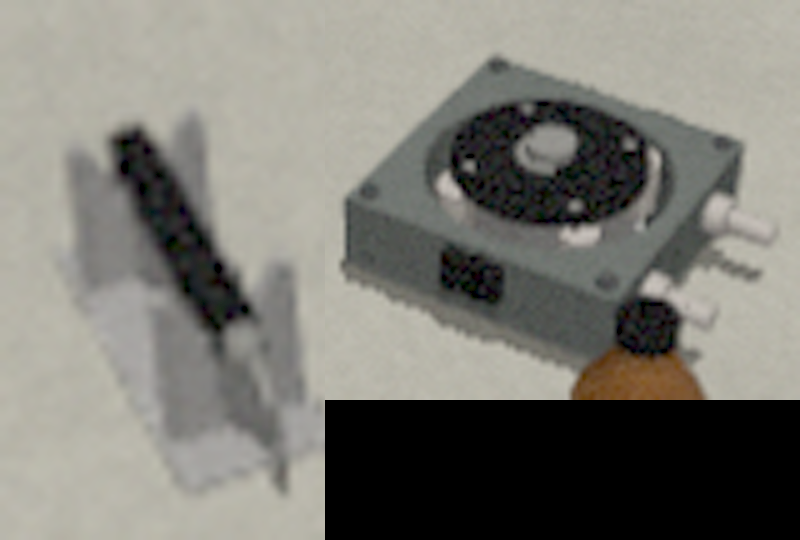

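```bash
python3 -m crank '[[[0.239,0.358,0],-0.635],[[0.239,0.358,0],-0.635],[[0.239,0.358,0],-0.635],[[0.239,0.358,0],-0.635],[[0.239,0.358,0],-0.635],[[0.239,0.358,0],-0.635],[[0.239,0.358,0],-0.635],[[0.239,0.358,0],-0.635],[[0.239,0.358,0],-0.635],[[0.239,0.358,0],-0.635],[[0.239,0.358,-0.03],-0.635],[[0.239,0.358,-0.06],-0.635]]' 0.6
python3 - <<'E'
from h import *
t=vision.capture("top");s=vision.capture("scene")
cv2.imwrite("pics/z3.png",np.hstack([crop(t,265,130,110,110,4),crop(s,140,150,90,110,4)]))
E
```

```text
t: 2.25
tcp_pos: [0.5216, -0.1998, 0.3449]
orientation: [-2.03, 2.396, -0.004]
ft_force: [0.6, -0.1, -0.5]
width: 0.598
```

View pics/z3.png

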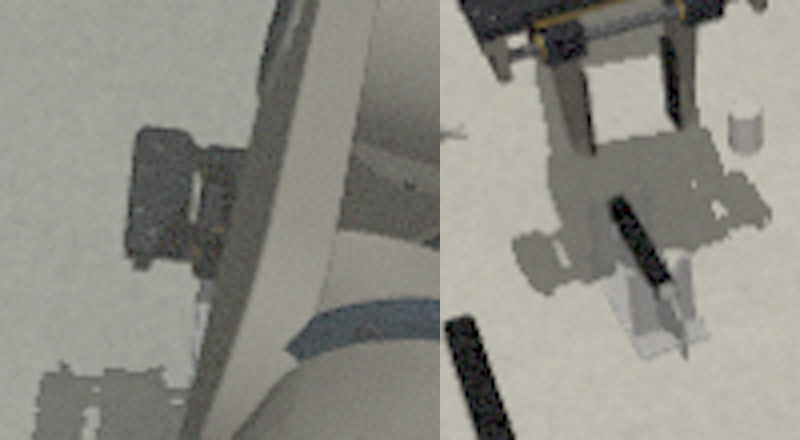

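The gripper is above the pick and lined up. In the scene view the fingers straddle the handle line, but the top camera is blocked by the arm. I'll go down and grip.

```bash
python3 -m crank '[[[0,0,-0.04],0],[[0,0,-0.08],0],[[0,0,-0.11],0],[[0,0,-0.126],0],[[0,0,-0.126],0],[[0,0,-0.126],0]]'
python3 -m crank '[[[0,0,0],0],[[0,0,0],0],[[0,0,0],0],[[0,0,0],0],[[0,0,0],0],[[0,0,0],0],[[0,0,0],0],[[0,0,0],0]]' 0 15
```

```text
t: 2.95
tcp_pos: [0.5218, -0.2003, 0.2198]
orientation: [-2.029, 2.398, -0.001]
ft_force: [-0.0, 0.7, -0.0]
width: 0.602
t: 3.75
tcp_pos: [0.5214, -0.1996, 0.2188]
orientation: [-2.029, 2.398, -0.0]
ft_force: [-1.6, 0.0, 3.6]
width: 0.149
```

```bash
python3 -m crank '[[[0,0,0],0],[[0,0,0],0],[[0,0,0],0],[[0,0,0.01],0],[[0,0,0.03],0],[[0,0,0.06],0],[[0,0,0.1],0],[[0,0,0.13],0],[[0,0,0.13],0],[[0,0,0.13],0]]' 0 55
python3 - <<'E'
from h import *
t=vision.capture("top");s=vision.capture("scene")
cv2.imwrite("pics/z4.png",np.hstack([crop(t,285,150,60,75,7),crop(s,165,130,52,75,7)]))
print(get_obs()["orientation"],get_obs()["tcp_pos"],get_obs()["moment"])
for c in("top","scene"): print([(round(d["p"],2),np.round(d["rect"])) for d in vision.spot_in(c,"pick")])
E
```

```text
t: 4.75
tcp_pos: [0.5213, -0.1995, 0.3493]
orientation: [-2.029, 2.398, -0.002]
ft_force: [0.4, 0.4, -0.4]
width: 0.142
[ 2.02877158 -2.39740622 -0.00286784] [ 0.52079499 -0.1993278   0.34754756] [0.03809471 0.04475618 0.01805887]
[(0.5, array([377., 182., 380., 192.]))]
[(0.73, array([141., 227., 163., 277.])), (0.63, array([119., 184., 140., 222.]))]
```

View pics/z4.png

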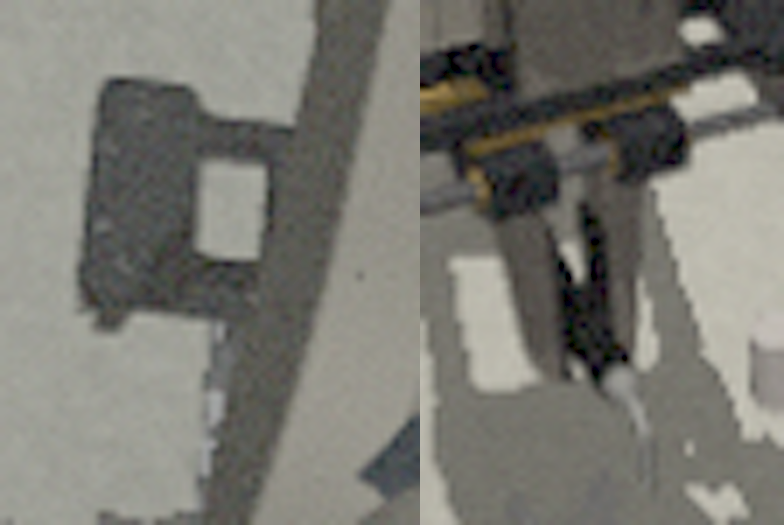

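The pick is held level between the fingers. In the scene view its tip is at about (198.6,198.6).

```bash
python3 - <<'E'
from h import *
np.set_printoptions(precision=4,suppress=True)
u=np.array([np.cos(np.radians(-9.5)),np.sin(np.radians(-9.5))]);v=np.array([-u[1],u[0]])
for uv,z,o in (((198.6,198.6),.1425,(.521,-.1995)),((201.4,239.7),.012,(.521,-.1995))):
  for zz in(z-.003,z,z+.003):
    P=back("scene",[uv],zz)[0]; d=P[:2]-np.array(o); print(zz,P,"along",d@u,"lat",d@v)
print(proj("scene",[[*(np.array([.521,-.1995])+u*r),.1425] for r in(.05,.06,.07)]))
print(proj("top",[[*(np.array([.521,-.1995])+u*r),.048] for r in(.05,.06,.07)]), "rest-state elbow seen 329.2,181.9 (leg outer)")
E
```

```text
0.13949999999999999 [ 0.5811 -0.2029  0.1395] along 0.0598104280454582 lat 0.006522049363645223
0.1425 [ 0.5842 -0.2046  0.1425] along 0.06318959882071946 lat 0.005371786538232607
0.1455 [ 0.5874 -0.2063  0.1455] along 0.06656876959598074 lat 0.004221523712819934
0.009000000000000001 [ 0.5948 -0.2133  0.009 ] along 0.0750646806477588 lat -0.0014077469896558272
0.012 [ 0.5974 -0.2147  0.012 ] along 0.07784418925026419 lat -0.0023437691702757955
0.015 [ 0.6   -0.216  0.015] along 0.08062369785276981 lat -0.003279791350895729
[[194.6645 196.2069]
 [196.137  198.4912]
 [197.63   200.8059]]
[[327.8914 187.2754]
 [328.2391 183.3163]
 [328.5859 179.3738]] rest-state elbow seen 329.2,181.9 (leg outer)
```

```bash
python3 -m crank '[[[-0.042,0.275,0],0.541],[[-0.042,0.275,0],0.541],[[-0.042,0.275,0],0.541],[[-0.042,0.275,0],0.541],[[-0.042,0.275,0],0.541],[[-0.042,0.275,0],0.541],[[-0.042,0.275,0],0.541],[[-0.042,0.275,-0.027],0.541],[[-0.042,0.275,-0.027],0.541],[[-0.042,0.275,-0.027],0.541],[[-0.042,0.275,-0.027],0.541]]'
python3 - <<'E'
from h import *
t=vision.capture("top");s=vision.capture("scene")
cv2.imwrite("pics/z5.png",np.hstack([crop(t,165,165,60,60,6),crop(s,250,140,70,60,6)]))
o=get_obs();print(o["orientation"],o["tcp_pos"],o["ft_force"],o["moment"])
E
```

```text
t: 6.05
tcp_pos: [0.4797, 0.0748, 0.3221]
orientation: [-2.596, 1.77, -0.0]
ft_force: [-0.3, 0.2, 0.2]
width: 0.148
[-2.59519400e+00  1.76937844e+00 -1.04214675e-03] [0.47974782 0.07501084 0.32236504] [ 0.89913343  0.17318394 -0.3593082 ] [0.0065263  0.0142205  0.00140258]
```

View pics/z5.png

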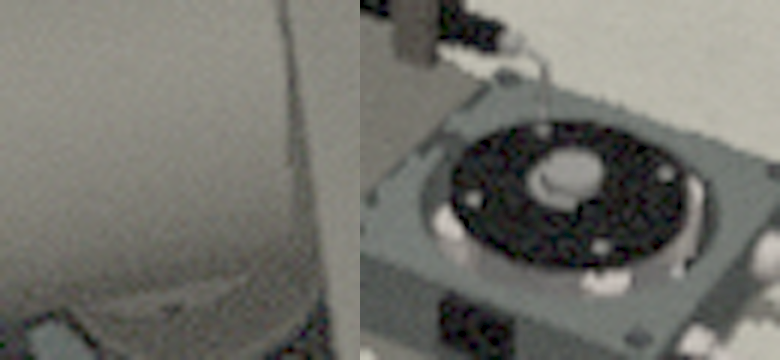

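The top camera is blocked. In the scene view the tip is at about (280.8,160.5) and the shaft top at about (285.3,168.7).

```bash
python3 - <<'E'
from h import *
np.set_printoptions(precision=2,suppress=True)
o=get_obs(); a=2*np.arctan2(o["orientation"][1],o["orientation"][0])+np.pi/2; print(np.degrees(a)%360)
u=np.array([np.cos(a),np.sin(a)]); T=o["tcp_pos"]
print("tip",proj("scene",[[*(T[:2]+u*r),T[2]-.207] for r in(.056,.061,.066)]))
C=np.array([.554,.1047]); ps=np.radians(21.5); X=np.array([np.cos(ps),np.sin(ps)]);Y=np.array([-X[1],X[0]])
print("shaft top",proj("scene",[[*C,.089]]), "dX,dY 5mm",proj("scene",[[*(C+.005*X),.089],[*(C+.005*Y),.089]]))
th=np.linspace(0,2*np.pi,8,False)
s=vision.capture("scene")
im=crop(s,260,140,45,45,12); 
def dr(R,z,col,c=C):
  th=np.linspace(0,2*np.pi,80); P=proj("scene",[[*(c+R*(np.cos(t)*X+np.sin(t)*Y)),z] for t in th])
  cv2.polylines(im,[np.int32((P-[260,140]+.5)*12)],True,col,1)
dr(.015,.089,(0,0,255));dr(.061,.078,(0,255,0));dr(.0215,.0805,(255,255,0))
q=(proj("scene",[[*(T[:2]+u*.061),T[2]-.207+k] for k in(0,.012,.036)])-[260,140]+.5)*12
cv2.polylines(im,[np.int32(q)],False,(255,0,255),1)
cv2.imwrite("pics/z6.png",im)
E
```

```text
21.428416926619832
tip [[276.49 157.6 ]
 [277.96 158.12]
 [279.45 158.64]]
shaft top [[283.17 167.24]] dX,dY 5mm [[284.65 167.76]
 [283.95 166.41]]
```

View pics/z6.png

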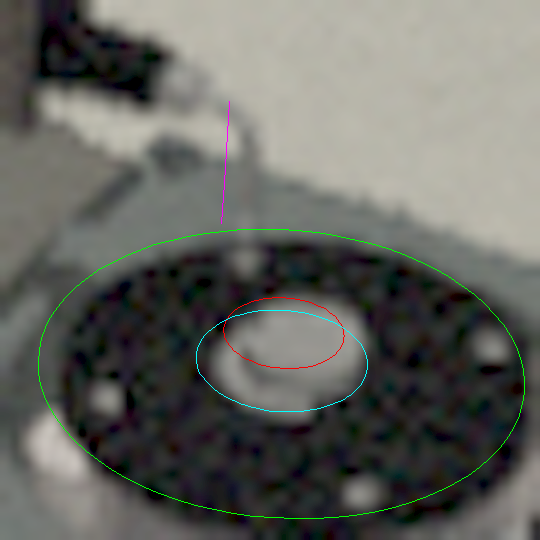

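The overlay is offset from the real image by about (+1.7,+0.7) px, and the shift is roughly the same for pick and shaft, so their relative position is good to 1–2 mm. I'll lower the tip to about 6 mm above the face, behind the shaft, and feel forward.

```bash
python3 -m crank '[[[-0.0028,-0.0011,0],0],[[-0.0028,-0.0011,-0.015],0],[[-0.0028,-0.0011,-0.025],0],[[-0.0028,-0.0011,-0.0305],0],[[-0.0028,-0.0011,-0.0305],0],[[-0.0028,-0.0011,-0.0305],0],[[-0.0028,-0.0011,-0.0305],0]]'
python3 - <<'E'
from h import *
s=vision.capture("scene")
cv2.imwrite("pics/z7.png",crop(s,262,145,40,40,14))
o=get_obs();print(o["orientation"],o["tcp_pos"],o["ft_force"],o["moment"])
E
```

```text
t: 6.9
tcp_pos: [0.4768, 0.0744, 0.2915]
orientation: [-2.596, 1.768, -0.001]
ft_force: [-0.4, -0.3, -1.1]
width: 0.147
[-2.59603458e+00  1.76844143e+00 -7.47231187e-04] [0.47679142 0.07435608 0.2915577 ] [ 0.76949457  0.75134036 -0.49024803] [-0.02432924 -0.00992569  0.03331154]
```

View pics/z7.png

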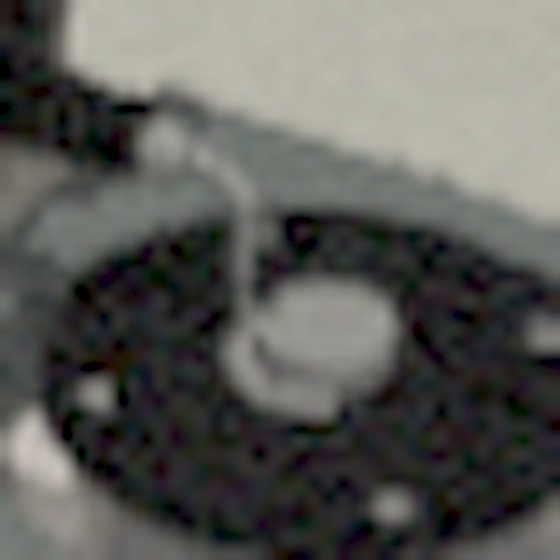

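The tip is now just behind the shaft: leg at crop x≈247, shaft disc centred at about (332,319) in the crop. I'll check the lateral error.

```bash
python3 - <<'E'
from h import *
np.set_printoptions(precision=2,suppress=True)
C=np.array([.554,.1047]); ps=np.radians(21.5); X=np.array([np.cos(ps),np.sin(ps)]);Y=np.array([-X[1],X[0]])
off=np.array([2.0,.05])
T=get_obs()["tcp_pos"]
def P(x,y,z): return proj("scene",[[*(C+x*X+y*Y),z]])[0]+off
f=lambda c:np.array(c)/14-.5+[262,145]
from scipy.optimize import fsolve
for n,c in(("collet",f((165,138))),("armbend",f((232,178)))):
    s=fsolve(lambda q:P(q[0],q[1],.1205)-c,[-.04,0]); print(n,c,s*1000)
for zz in(.0845,.095,.105): print("leg u",P(-.023,0,zz),P(-.020,0,zz),P(-.023,-.003,zz), "obs",f((247,300))[0])
d=T[:2]+.061*X-C; print("cmd tip in pump mm",d@X*1000,d@Y*1000)
E
```

```text
collet [273.29 154.36] [-42.03  -0.3 ]
armbend [278.07 157.21] [-22.76  -5.79]
leg u [278.35 166.09] [279.22 166.41] [277.87 166.59] obs 279.14285714285717
leg u [278.52 163.26] [279.4  163.57] [278.04 163.75] obs 279.14285714285717
leg u [278.68 160.53] [279.56 160.84] [278.2  161.02] obs 279.14285714285717
cmd tip in pump mm -21.957299759592537 0.06452443461419365
```

```bash
python3 -m crank '[[[0.0014,0.0005,0],0],[[0.0028,0.0011,0],0],[[0.0037,0.0015,0],0],[[0.0037,0.0015,0],0],[[0.0037,0.0015,0],0]]' | egrep 'pos|force'
python3 -m crank '[[[0.0009,0.0004,0],0],[[0.0009,0.0004,0],0]]' | egrep 'pos|force'
python3 -m crank '[[[0.0009,0.0004,0],0],[[0.0009,0.0004,0],0]]'| egrep 'pos|force'
```

```text
tcp_pos: [0.4803, 0.0758, 0.2911]
ft_force: [-0.1, -0.2, -1.2]
tcp_pos: [0.4813, 0.0762, 0.2912]
ft_force: [0.1, 0.6, -0.6]
tcp_pos: [0.4822, 0.0767, 0.2912]
ft_force: [-0.0, 0.2, -0.3]
```

```bash
python3 -m crank '[[[0.0009,0.0004,0],0],[[0.0009,0.0004,0],0]]' | egrep 'pos|force'
python3 -m crank '[[[0.0009,0.0004,0],0],[[0.0009,0.0004,0],0]]'| egrep 'pos|force'
```

```text
tcp_pos: [0.4831, 0.0771, 0.2912]
ft_force: [0.1, 1.0, -1.0]
tcp_pos: [0.4839, 0.0774, 0.2911]
ft_force: [0.4, 0.6, -0.9]
```

```bash
python3 -m crank '[[[0.0009,0.0004,0],0],[[0.0009,0.0004,0],0]]' | egrep 'pos|force'
python3 -m crank '[[[0.0005,0.0002,0],0],[[0.0005,0.0002,0],0]]'| egrep 'pos|force'
```

```text
tcp_pos: [0.4844, 0.0777, 0.291]
ft_force: [-1.8, -1.5, 1.0]
tcp_pos: [0.4846, 0.0778, 0.291]
ft_force: [-5.3, -2.6, 2.8]
```

Contact came about 8.2 mm in. I'll back off slightly and feel sideways for the keyway walls.

```bash
python3 -m crank '[[[-0.0011,-0.0005,0],0],[[-0.0011,-0.0005,0],0]]' | egrep 'pos|force'
python3 -m crank '[[[-0.0004,0.0009,0],0],[[-0.0004,0.0009,0],0]]'| egrep 'pos|force'
python3 -m crank '[[[-0.0003,0.0007,0],0],[[-0.0003,0.0007,0],0]]'| egrep 'pos|force'
```

```text
tcp_pos: [0.4841, 0.0775, 0.2912]
ft_force: [-2.2, -0.9, -0.2]
tcp_pos: [0.4838, 0.0785, 0.2912]
ft_force: [-1.9, -1.5, -1.1]
tcp_pos: [0.4835, 0.0792, 0.2912]
ft_force: [-2.0, -2.1, -1.0]
```

```bash
python3 -m crank '[[[-0.0007,0.0005,0],0],[[-0.0007,0.0005,0],0]]'| egrep 'pos|force'
python3 -m crank '[[[-0.0003,0.0007,0],0],[[-0.0003,0.0007,0],0]]'| egrep 'pos|force'
```

```text
tcp_pos: [0.4829, 0.0798, 0.2912]
ft_force: [-0.3, 0.0, -1.0]
tcp_pos: [0.4826, 0.0805, 0.2913]
ft_force: [-0.9, -0.8, -0.1]
```

```bash
python3 -m crank '[[[-0.0003,0.0007,0],0],[[-0.0003,0.0007,0],0]]'| egrep 'pos|force'
python3 -m crank '[[[-0.0003,0.0007,0],0],[[-0.0003,0.0007,0],0]]'| egrep 'pos|force'
```

```text
tcp_pos: [0.4823, 0.0812, 0.2912]
ft_force: [-1.2, -0.1, -0.2]
tcp_pos: [0.482, 0.0818, 0.2913]
ft_force: [0.3, -0.1, -0.4]
```

```bash
python3 -m crank '[[[0.0005,0.0002,0],0],[[0.0005,0.0002,0],0]]'| egrep 'pos|force'
python3 -m crank '[[[0.0005,0.0002,0],0],[[0.0005,0.0002,0],0]]'| egrep 'pos|force'
```

```text
tcp_pos: [0.4823, 0.0819, 0.2912]
ft_force: [-0.7, -2.0, 1.5]
tcp_pos: [0.4826, 0.082, 0.2911]
ft_force: [-3.5, -2.6, 1.0]
```

```bash
python3 -m crank '[[[-0.0007,-0.0003,0],0],[[-0.001,0.0004,0],0],[[-0.001,0.0004,0],0]]'| egrep 'pos|force'
python3 -m crank '[[[-0.0003,0.0007,0],0],[[-0.0003,0.0007,0],0]]'| egrep 'pos|force'
```

```text
tcp_pos: [0.482, 0.0825, 0.2912]
ft_force: [-0.5, -1.8, -1.0]
tcp_pos: [0.4817, 0.0831, 0.2912]
ft_force: [1.1, -4.9, -0.7]
```

That's the +Y wall of the keyway. Now I'll centre in the keyway and feel downwards.

```bash
python3 -m crank '[[[0.0004,-0.0017,0],0],[[0.0008,-0.0034,0],0],[[0.0008,-0.0034,0],0],[[0.0008,-0.0034,0],0]]'| egrep 'pos|force'
python3 -m crank '[[[0,0,-0.001],0],[[0,0,-0.002],0],[[0,0,-0.002],0]]'| egrep 'pos|force'
python3 -m crank '[[[0,0,-0.001],0],[[0,0,-0.001],0],[[0,0,-0.001],0]]'| egrep 'pos|force'
```

```text
tcp_pos: [0.4824, 0.0799, 0.2912]
ft_force: [0.9, 0.9, -1.3]
tcp_pos: [0.4823, 0.0799, 0.289]
ft_force: [0.6, 0.6, -0.8]
tcp_pos: [0.4824, 0.0798, 0.2882]
ft_force: [0.4, 0.4, -0.5]
```

```bash
python3 -m crank '[[[0,0,-0.001],0],[[0,0,-0.001],0],[[0,0,-0.001],0]]'| egrep 'pos|force'
python3 -m crank '[[[0,0,-0.0007],0],[[0,0,-0.0007],0]]'| egrep 'pos|force'
```

```text
tcp_pos: [0.4823, 0.0798, 0.2871]
ft_force: [0.3, 0.3, -0.6]
tcp_pos: [0.4823, 0.0798, 0.2864]
ft_force: [-0.7, 0.2, -0.6]
```

```bash
python3 -m crank '[[[0,0,-0.0007],0],[[0,0,-0.0007],0]]'| egrep 'pos|force'
python3 -m crank '[[[0,0,-0.0007],0],[[0,0,-0.0007],0]]'| egrep 'pos|force'
```

```text
tcp_pos: [0.4823, 0.0798, 0.2857]
ft_force: [-0.8, -1.4, -0.8]
tcp_pos: [0.4822, 0.0798, 0.2849]
ft_force: [-1.6, -0.7, -0.3]
```

```bash
python3 -m crank '[[[0,0,-0.0007],0],[[0,0,-0.0007],0]]'| egrep 'pos|force'
python3 -m crank '[[[0,0,-0.0006],0],[[0,0,-0.0006],0]]'| egrep 'pos|force'
```

```text
tcp_pos: [0.4822, 0.0798, 0.2843]
ft_force: [-2.3, -1.4, 1.4]
tcp_pos: [0.4822, 0.0798, 0.2838]
ft_force: [-4.4, -1.4, 2.9]
```

Light contact at TCP z≈0.2845, which is the expected face height. I'll lift about 0.8 mm and start pulling along −X.

```bash
python3 -m crank '[[[0,0,0.0008],0],[[0,0,0.0008],0]]'| egrep 'pos|force'
python3 -m crank '[[[-0.0009,-0.0004,0],0],[[-0.0014,-0.0005,0],0],[[-0.0014,-0.0005,0],0]]'| egrep 'pos|force'
python3 -m crank '[[[-0.0005,-0.0002,0],0],[[-0.0009,-0.0004,0],0],[[-0.0009,-0.0004,0],0]]'| egrep 'pos|force'
```

```text
tcp_pos: [0.4823, 0.0798, 0.2845]
ft_force: [-2.6, -1.8, 0.8]
tcp_pos: [0.4815, 0.0794, 0.2848]
ft_force: [1.0, 0.6, -2.0]
tcp_pos: [0.4807, 0.0791, 0.2849]
ft_force: [4.1, 1.0, -1.0]
```

```bash
python3 -m crank '[[[-0.0009,-0.0004,0],0],[[-0.0019,-0.0007,0],0],[[-0.0028,-0.0011,0],0],[[-0.0037,-0.0015,0],0],[[-0.0037,-0.0015,0],0]]'| egrep 'pos|force'
python3 -m crank '[[[-0.0009,-0.0004,0],0],[[-0.0019,-0.0007,0],0],[[-0.0028,-0.0011,0],0],[[-0.0028,-0.0011,0],0]]'| egrep 'pos|force'
```

```text
tcp_pos: [0.4779, 0.0778, 0.2853]
ft_force: [7.8, 3.6, -2.6]
tcp_pos: [0.4746, 0.0766, 0.2852]
ft_force: [5.2, 2.6, -0.2]
```

```bash
python3 -m crank '[[[-0.0009,-0.0004,-0.0002],0],[[-0.0019,-0.0007,-0.0004],0],[[-0.0028,-0.0011,-0.0004],0],[[-0.0037,-0.0015,-0.0004],0],[[-0.0037,-0.0015,-0.0004],0]]'| egrep 'pos|force'
python3 -m crank '[[[-0.0009,-0.0004,0],0],[[-0.0019,-0.0007,0],0],[[-0.0028,-0.0011,0],0],[[-0.0037,-0.0015,0],0],[[-0.0037,-0.0015,0],0]]'| egrep 'pos|force'
```

```text
tcp_pos: [0.4694, 0.0747, 0.2841]
ft_force: [-0.1, 0.3, 2.2]
tcp_pos: [0.4659, 0.0732, 0.2841]
ft_force: [-0.4, 0.1, 1.1]
```

It snapped loose at about 10 mm. I'll keep sliding until the ring is well clear.

```bash
python3 -m crank '[[[-0.0014,-0.0005,0.0003],0],[[-0.0028,-0.0011,0.0003],0],[[-0.0042,-0.0017,0.0003],0],[[-0.0056,-0.0022,0.0003],0],[[-0.007,-0.0027,0.0003],0],[[-0.0084,-0.0033,0.0003],0],[[-0.0098,-0.0038,0.0003],0],[[-0.0112,-0.0044,0.0003],0],[[-0.0121,-0.0048,0.0003],0],[[-0.0121,-0.0048,0.0003],0]]'| egrep 'pos|force'
python3 - <<'E'
from h import *
s=vision.capture("scene")
cv2.imwrite("pics/z8.png",crop(s,252,140,50,45,12))
E
```

```text
tcp_pos: [0.4539, 0.0685, 0.2844]
ft_force: [0.7, -0.0, -0.7]
```

View pics/z8.png

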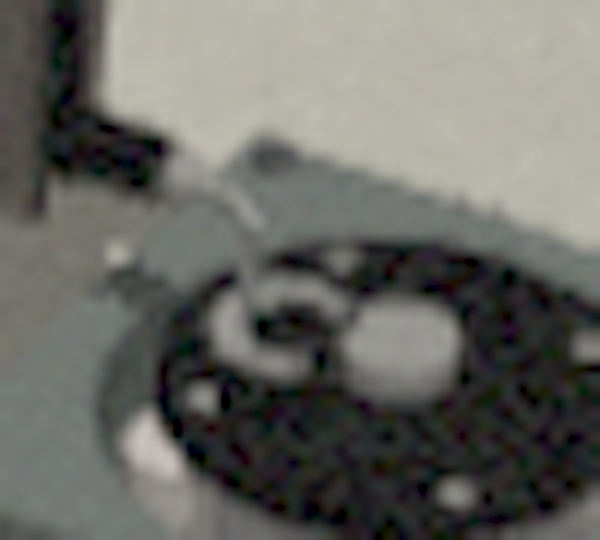

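The ring lies flat behind the shaft, centred at about crop (280,325), with the shaft at (400,345) and a clear gap between them. I'll ease forward 1 mm, lift straight up and go back above the rest.

```bash
python3 -m crank '[[[0.0009,0.0004,0],0],[[0.0009,0.0004,0.003],0],[[0.0009,0.0004,0.01],0],[[0.0009,0.0004,0.03],0],[[0.0009,0.0004,0.064],0],[[0.0009,0.0004,0.064],0]]'| egrep 'pos|force'
python3 -m crank '[[[0.0664,-0.2685,0],-0.541],[[0.0664,-0.2685,0],-0.541],[[0.0664,-0.2685,0],-0.541],[[0.0664,-0.2685,0],-0.541],[[0.0664,-0.2685,0],-0.541],[[0.0664,-0.2685,0],-0.541],[[0.0664,-0.2685,0],-0.541],[[0.0664,-0.2685,0],-0.541],[[0.0664,-0.2685,0],-0.541],[[0.0664,-0.2685,0],-0.541]]'
python3 - <<'E'
from h import *
s=vision.capture("scene")
cv2.imwrite("pics/z9.png",np.hstack([crop(s,252,140,50,75,7),crop(s,165,130,52,75,7)]))
E
```

```text
tcp_pos: [0.4564, 0.0692, 0.3524]
ft_force: [1.0, -0.3, -0.8]
t: 18.6
tcp_pos: [0.5212, -0.1984, 0.3484]
orientation: [2.031, -2.397, -0.001]
ft_force: [1.2, 0.1, -0.6]
width: 0.147
```

View pics/z9.png

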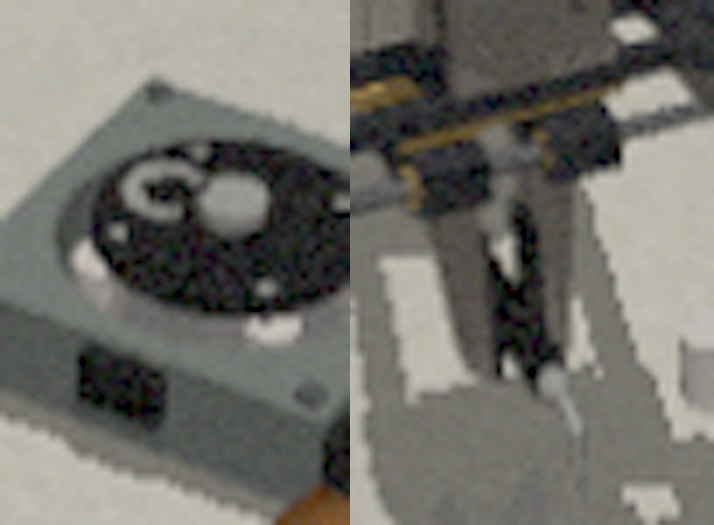

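The ring lies flat and clear on the face, and the pick still sits in the hand as before. I'll lower it into the rest.

```bash
python3 -m crank '[[[0,-0.001,-0.03],0],[[0,-0.001,-0.06],0],[[0,-0.001,-0.085],0],[[0,-0.001,-0.1],0],[[0,-0.001,-0.1],0]]'| egrep 'pos|force'
python3 -m crank '[[[0,0,-0.008],0],[[0,0,-0.015],0],[[0,0,-0.022],0],[[0,0,-0.027],0],[[0,0,-0.027],0]]'| egrep 'pos|force'
```

```text
tcp_pos: [0.5205, -0.1995, 0.2466]
ft_force: [-0.1, -0.0, -1.3]
tcp_pos: [0.5212, -0.2005, 0.2209]
ft_force: [-0.4, -0.8, -0.7]
```

```bash
python3 -m crank '[[[0,0,-0.001],0],[[0,0,-0.0015],0],[[0,0,-0.0015],0]]'| egrep 'pos|force'
python3 -m crank '[[[0,0,0],0],[[0,0,0],0],[[0,0,0],0]]' 0.22 5
python3 -m crank '[[[0,0,0],0],[[0,0,0],0],[[0,0,0],0],[[0,0,0],0],[[0,0,0],0]]' 0.6
```

```text
tcp_pos: [0.5215, -0.2006, 0.2201]
ft_force: [0.5, 0.0, 0.1]
t: 20.25
tcp_pos: [0.5215, -0.2006, 0.2201]
orientation: [-2.029, 2.398, -0.0]
ft_force: [-0.5, 0.0, 0.2]
width: 0.223
t: 20.75
tcp_pos: [0.5214, -0.2006, 0.22]
orientation: [-2.029, 2.398, 0.0]
ft_force: [-0.6, -0.4, 0.1]
width: 0.6
```

Released. I'll rise, move back and check.

```bash
python3 -m crank '[[[0,0,0.03],0],[[0,0,0.08],0],[[0,0,0.13],0],[[0,0,0.18],0],[[0,0,0.18],0],[[-0.04,-0.03,0.18],0],[[-0.08,-0.06,0.18],0],[[-0.11,-0.1,0.18],0],[[-0.13,-0.14,0.18],0],[[-0.15,-0.18,0.18],0],[[-0.17,-0.22,0.18],0],[[-0.17,-0.22,0.18],0]]'|egrep 't:|pos|force'
python3 - <<'E'
from h import *
s=vision.capture("scene");t=vision.capture("top")
cv2.imwrite("pics/z10.png",np.vstack([np.hstack([crop(s,250,140,60,40,6),crop(s,170,190,50,40,6)]),np.hstack([crop(t,170,170,60,50,6),crop(t,300,178,50,50,6)])]))
d=vision.silhouettes("top","pick")
for q in d:
    r=cv2.minAreaRect(np.argwhere(q["region"])[:,::-1].astype(np.float32)); print(round(q["p"],2),r)
E
```

```text
t: 21.95
tcp_pos: [0.3492, -0.4241, 0.3994]
ft_force: [-0.1, 0.1, 0.1]
0.9 ((381.2664794921875, 193.84271240234375), (16.39748764038086, 67.60786437988281), 17.571260452270508)
0.88 ((326.6707458496094, 206.46343994140625), (7.840639114379883, 49.36289978027344), 6.340191841125488)
0.62 ((374.8875427246094, 290.71734619140625), (22.958396911621094, 75.44084167480469), 35.72739791870117)
```

View pics/z10.png

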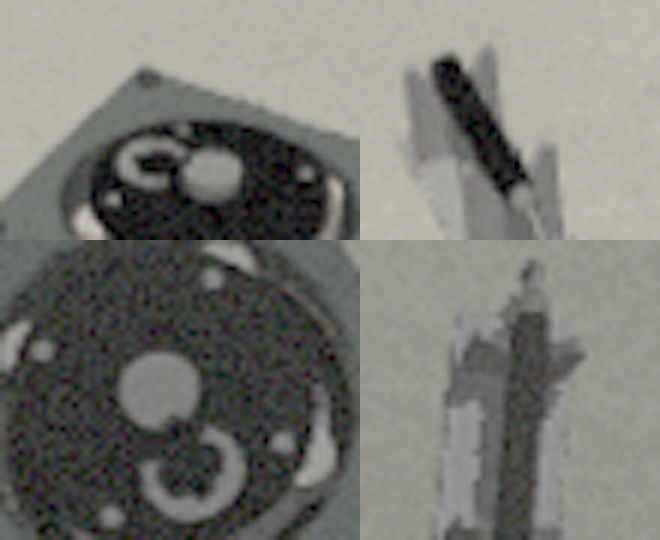

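Both cameras show the ring flat and clear of the shaft. In the top view its centre is about 14.6 px, or roughly 30 mm, from the shaft axis. The pick is back in both slots, within 0.6 px of where it started. Handing in.

```bash
python3 -c "
from bench import ctrl; print(ctrl.close_job())"
```

```text
the job is handed in; nothing more can be done
None
```

The ring is off the shaft and lying flat on the rotor face, and the pick is back in its rest. I handed the job in at about 22 s of the 53 s allowed.

- **Feeling the keyway:** I took the smallest pick from the rest and felt the keyway's floor and its +y wall with the tip. From those contacts I centred the tip and lowered it until it touched the rotor face. I did not feel the other wall.
- **Prying the ring:** Pulling towards −x took about 8.5 N at most before the ring snapped loose. I then slid it on to about 30 mm from the shaft's axis, where 24 mm is needed. Forces read while pressing and feeling stayed at about 6 N or less.
- **Last checks:** Both cameras show the ring flat with a clear gap to the shaft. The pick lies in both slots, within about 0.6 px of where it started. The arm stands clear and touches nothing.
- **What disagreed:**
  - The overlay I drew from the calibration was about 2 px off in the scene camera.
  - One early estimate of the hook's length came out about 15 mm too long, probably because I measured the tip's shadow. The contacts settled both.
- **Not checked:** I did not look again at the bottle, beaker, spare roller or screwdriver at the end, but no move went near them.

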